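# Clamp a re-handled chisel and pull-test its handle

### The job

The short chisel standing in the blue pull-test stand has just been given a new handle: clamp it by turning the black T-knob clockwise until it is up against its stop (short turns, re-gripping as needed), then take the handle and tug it straight up until the orange pointer stands in the green band of the post. Hold it there for about a second, never going up into the red band, then ease the head gently all the way down and let go, leaving the chisel clamped and fully home in its pocket and the other tools where they lie.

Things in the scene. Friction and masses are not known exactly. Their poses are not given: they have to be found in the camera images.
- test_stand: Pull-test stand fixed to the bench, turned only about the vertical: wooden base 120 x 280 x 25 mm (x, y, z), blue head sliding on two vertical 12 mm rods (115 mm high, y -92 and +88), white post at y +122, 125 mm high. Head 70 mm wide in x, y -105 to +101, its top 77 mm above the bench. Chisel at x 0, y +50; knob axis at x 0, y -45. Origin: centre of the base's underside; z up.
- head (a joint): Lift of the blue head, m: 0 down on its stop, at most 0.032. Green band 0.008 to 0.018, red from 0.024. Its weight (1.0 kg with jaw and knob) and a 500 N/m spring hold it down: with the chisel clamped a tug of about 11 N starts it rising, about 18 N puts the pointer mid-green. It drops hard if let go while lifted.
- pointer (a point): Middle of the orange pointer (2.5 mm thick, one on each x face of the post) that rises with the head; 55 mm above the bench when down. On the post the green band is 63 to 73 mm above the bench and the red one begins at 79 mm.
- clamp_knob (a joint): Angle of the black T-knob, rad: grows clockwise seen from above, 0 fully open, 2.8 hard stop (tight). Starts loose, 0 to 0.6. It stays where left; takes 0.12 N m, up to 0.2 N m once the jaw bites (from about 1.2 rad). The jaw moves 1.5 mm per rad along the stand's +y and pinches the blade; while loose the chisel would just lift out.
- knob_grip (a point): Point on the knob's vertical axis at the height to grip its bar, 163 mm above the bench with the head down. Bar 46 mm long along this frame's x, 12 mm thick along y, from 145 to 177 mm above the bench, on a 14 mm stem; a yellow dot marks its +x end. The frame turns with the knob and rises with the head; z up.
- chisel: Short butt chisel standing edge down, 152 mm tall: steel blade 18 x 6 mm, brass ferrule 22 mm, turned wooden handle 29 mm in diameter; about 0.15 kg. Origin: centre of the cutting edge, its lowest point; z up along the axis to the handle, whose top is 187 mm above the bench. Before clamping it may lean by a few degrees.
- handle_grip (a point): Point on the chisel's axis at the straight part of the handle (29 mm round from 95 to 140 mm above the edge), 122 mm above the edge and 157 mm above the bench: where to grip it.
- pocket_floor (a point): Floor of the pocket in the head, where the chisel's edge rests; 35 mm above the bench when the head is down; rises with the head.
- bevel: Sliding bevel lying on the bench: reddish stock 130 x 24 x 18 mm with brass knob and a steel blade reaching 185 mm in +x. Origin: under the stock's centre. A bystander.
- sanding_block: Cork sanding block 92 x 57 x 30 mm. Origin: centre of its underside. A bystander.
- pencil: Red pencil 150 mm long, 7 mm thick. Origin: centre of its underside. A bystander.
- scraper: Scraper with copper-brown blade and pale wooden handle, about 230 x 40 x 18 mm, along x. Origin: on the bench near its middle. A bystander.
There are look-alikes about, which are no part of the job. What is meant by the chisel is not purple or white, and is the smaller of those in its own colour.

How it is judged:
By the outcome, as a careful person would: the job done as asked, in the order asked, and still so for the second after the job is handed in, with the robot touching nothing.
It also fails if it takes over 61 s, if anything falls off the work surface, if the arm or the gripper's body presses on something with over 40 N, if the wrist force passes 120 N, or if a joint passes its speed limit or range.

### The arm

A 6-joint arm with a two-finger parallel gripper is mounted at the origin on the work surface. World frame = base frame: x ahead of the robot, y to its left, z up, the work surface at z = 0. Lengths are in m, angles in rad, forces in N, time in s.
With the tool pointing down it reaches from about 0.35 to 0.775 m from the base axis. Payload 7.3 kg.
Tool frame: the origin (TCP) lies between the finger pads; the fingertips stand ahead of it and the grasp point (between the pads) lies 6 mm ahead of it (robot.tip_extent is the x of the fingertips in the tool frame, in m); x points along the fingers, z is the direction in which the jaws open and shut, and the axes are right-handed (so a half turn about x gives the same grasp; the last joint's range is limited). The gripper opens to 92 mm and grips with 3 to 60 N. Pads are 19 mm wide; open, the fingers measure 130 mm over their backs; the gripper's body (75 mm by 190 mm) begins 47 mm behind the grasp point.
Start: joints at [-1.413, 0.342, 1.524, -0, 1.275, -0.146], TCP at [0.157, -0.501, 0.252] pointing down, gripper open.
Joint ranges: [-2.53, 2.53], [-0.77, 2.02], [0.04, 2.7], [-1, 4.14], [0.28, 2.66], [-3.11, 3.11]. Speed limits (rad/s): [2.57, 2.57, 3.14, 3.14, 3.14, 3.14].

### API

Orientations are given as [roll, pitch, yaw] about the fixed x, y, z axes, in that order (R = Rz(yaw) Ry(pitch) Rx(roll)).
In Python, from cell import robot gives the robot as it stands. The module is installed in compiled form; this text tells all that it offers.
- The arm moves only by the shell command python3 -m creep 'ROWS' [FORCE]. ROWS is JSON, a list of rows, each an object with "translation": the shift along the tool's x, y, z in m, a list of three; "twist": the turn, a rotation vector about the tool's x, y, z in rad, a list of three; "hand": the opening in per cent of the stroke, from 0 (shut) to 100 (fully open). A call has 1 to 5 rows; each row is the pose to reach, as a shift and turn from the pose measured when the call began, along the tool's axes at that moment; what a row does not reach only later rows make up. A row lasts 1/10 s, in which the tool goes at most 50 mm and 8.59 degrees, less where a joint would pass 70% of its speed; a pose out of reach is approached as far as the arm can. A call with a gripper value outside its range is refused whole. The fingers move at their own pace and stop on an object; FORCE is the grip in N (left out, the last holds). Time passes only in rows, so rows that repeat a pose let the fingers close. It gives the time, the measured TCP pose, the force and the opening at its end, in the units of the state.
- robot.observe(): the state, without advancing time (a new reading comes with each control period).
- robot.read_camera(name): name is "scene" or "top" or "wrist"; returns the picture (400x640x3 uint8, blue, green, red); there is no depth.
- robot.calibration(name): a dict with "intrinsics" (3x3 intrinsics, pixels), "dist" ([k1, k2, p1, p2, k3] as OpenCV has them; the pictures are not rectified), "cam_to_world" (4x4, takes a point from camera to world coordinates); the wrist camera has in their place "mount" (4x4, takes a point from camera to tool coordinates, whose origin is the TCP and whose axes are the tool frame's). Camera axes: x right, y up, looking along -z (the intrinsics and any distortion apply to the point x, -y, -z); pixel columns grow to the right and rows downward; lengths in m; the calibration is good to about 2 mm. A picture is of the moment at which its call begins: read the wrist's pose just before it. calibration takes no time and is no camera call.
- robot.hand_in(): hands the job in, once; it reports no verdict.
The state is a dict: "time": time; "qpos": joint angles; "qvel": joint speeds; "joint_efforts": joint torques, N m; "tool_pos": TCP position; "tool_rot": TCP orientation; "contact_force": force on the tool from outside, world axes, zero at the start; "torque": the same for the moment, N m; "opening": finger opening in m.
Only numpy, scipy, OpenCV 4.12 (cv2) and the standard library are available. Lean on these libraries where they do the work, as an engineer would, in place of code of your own. Each camera call takes 0.05 s, during which the arm holds its last target. There are 200 camera calls.

## Working session

There is one attempt and no reset: what is moved stays moved. The work goes in short steps, Python scripts to look and compute and a shell command to move; the robot and the scene stay as the last step left them, time stands still between calls to the robot, and variables do not carry over. Pictures are saved under pics/ and viewed, about 8 in all and at most 12, crops included, and the job is handed in when it is done.

```bash
mkdir -p pics
python3 - <<'E'
from cell import robot
import cv2,numpy as np
for n in ("scene","top"):
    cv2.imwrite(f"pics/{n}0.png",robot.read_camera(n))
    c=robot.calibration(n);print(n,np.round(c["intrinsics"],1).tolist(),np.round(c["dist"],3),np.round(c["cam_to_world"],3).tolist())
print(np.round(robot.calibration("wrist")["mount"],3).tolist(),robot.tip_extent)
print(robot.observe())
E
```

```text
scene [[430.2, 0.0, 319.4], [0.0, 430.2, 196.6], [0.0, 0.0, 1.0]] [-0.059  0.     0.     0.     0.   ] [[-0.375, -0.596, 0.71, 1.301], [0.927, -0.252, 0.278, 0.298], [0.013, 0.762, 0.647, 0.804], [0.0, 0.0, 0.0, 1.0]]
top [[462.3, 0.0, 321.5], [0.0, 462.3, 199.6], [0.0, 0.0, 1.0]] [-0.047  0.     0.     0.     0.   ] [[-0.0, 0.996, -0.095, 0.48], [-1.0, -0.002, -0.02, -0.005], [-0.02, 0.095, 0.995, 1.226], [0.0, 0.0, 0.0, 1.0]]
[[-0.001, 0.296, -0.955, -0.132], [-0.0, 0.955, 0.296, 0.08], [1.0, 0.0, -0.001, -0.001], [0.0, 0.0, 0.0, 1.0]] 0.025
{'time': 0.1, 'qpos': array([-1.41300726e+00,  3.42656395e-01,  1.52488698e+00,  7.99012031e-06,
        1.27541698e+00, -1.45987985e-01]), 'qvel': array([ 0.00027853, -0.00025796, -0.00105418,  0.00136906, -0.00093609,
        0.00170285]), 'joint_efforts': array([ 1.99156682e-03, -4.32004595e+01, -2.44694388e+01,  7.19929347e-02,
        5.25773491e-02, -3.77296146e-05]), 'tool_pos': array([ 0.15702022, -0.50063497,  0.25112475]), 'tool_rot': array([2.99001806, 1.5694286 , 1.72299645]), 'contact_force': array([-0.32463955,  0.12096688,  0.22763532]), 'torque': array([ 0.04065419, -0.03296055, -0.00106508]), 'opening': 0.09183434814602821}
```

View pics/scene0.png

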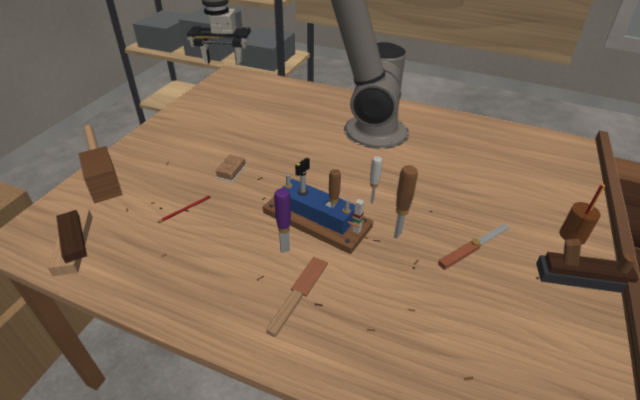

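View pics/top0.png

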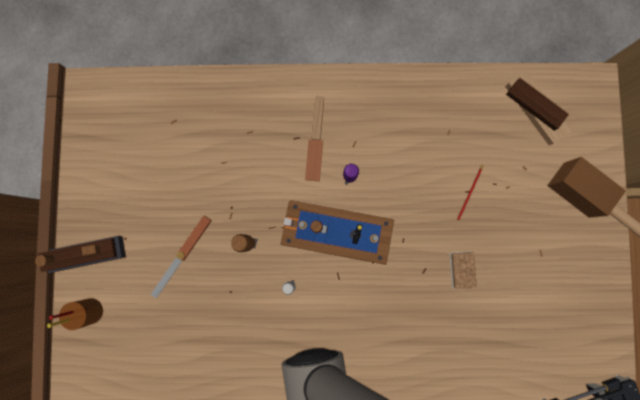

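Candidates: brown handle in the stand (scene 335,187 / top 317,227), big brown (406,190 / 240,243), purple (283,205 / 351,172), white (376,170 / 288,288). The one in the stand is the smaller brown one, so it fits. I'll confirm this with an enlarged crop.

```bash
cat > h.py <<'E'
from cell import robot
import cv2,numpy as np
from scipy.spatial.transform import Rotation as R
def ray(n,uv,T=None):
    c=robot.calibration(n)
    if T is None: T=np.array(c["cam_to_world"])
    p=cv2.undistortPoints(np.array(uv,float).reshape(-1,1,2),np.array(c["intrinsics"]),np.array(c["dist"])).reshape(-1,2)
    d=np.c_[p[:,0],-p[:,1],-np.ones(len(p))]@T[:3,:3].T
    return T[:3,3],d
def plane(n,uv,z,T=None):
    o,d=ray(n,uv,T); return o+d*((z-o[2])/d[:,2])[:,None]
def wristT(s):
    T=np.eye(4);T[:3,:3]=R.from_euler('xyz',s["tool_rot"]).as_matrix();T[:3,3]=s["tool_pos"]
    return T@np.array(robot.calibration("wrist")["mount"])
def blob(im,lo,hi,amin=5):
    m=cv2.inRange(cv2.cvtColor(im,cv2.COLOR_BGR2HSV),lo,hi)
    cs,_=cv2.findContours(m,cv2.RETR_EXTERNAL,cv2.CHAIN_APPROX_NONE)
    return sorted([c for c in cs if cv2.contourArea(c)>=amin],key=cv2.contourArea)[::-1]
E
python3 - <<'E'
from h import *
t=cv2.imread("pics/top0.png");s=cv2.imread("pics/scene0.png")
b=blob(t,(100,120,50),(130,255,255),200)
for c in b[:3]: 
    w=plane("top",c.reshape(-1,2),.077)[:,:2]
    print(cv2.contourArea(c),cv2.minAreaRect((w*1000).astype(np.float32)))
print("chisel top,knob,post,purple,white,bigbrown")
for uv,z in [((317,227),.187),((356,235),.177),((290,222),.125),((351,172),.2),((288,288),.2),((240,243),.22)]: print(uv,plane("top",[uv],z).round(3))
a=cv2.resize(t[190:280,270:410],None,fx=5.7,fy=5.7,interpolation=cv2.INTER_CUBIC)[:290]
A=cv2.resize(t[195:270,270:410],(560,300),interpolation=cv2.INTER_CUBIC)
B=cv2.resize(s[150:250,255:425],(510,300),interpolation=cv2.INTER_CUBIC)
o=np.zeros((600,560,3),np.uint8);o[:300]=A;o[300:,:510]=B
cv2.imwrite("pics/crop1.png",o)
E
```

```text
1895.0 ((509.7022399902344, -22.215606689453125), (201.66197204589844, 66.37460327148438), 79.39308166503906)
chisel top,knob,post,purple,white,bigbrown
(317, 227) [[0.517 0.027 0.187]]
(356, 235) [[ 0.499 -0.061  0.177]]
(290, 222) [[0.531 0.093 0.125]]
(351, 172) [[ 0.639 -0.05   0.2  ]]
(288, 288) [[0.382 0.09  0.2  ]]
(240, 243) [[0.481 0.193 0.22 ]]
```

View pics/crop1.png

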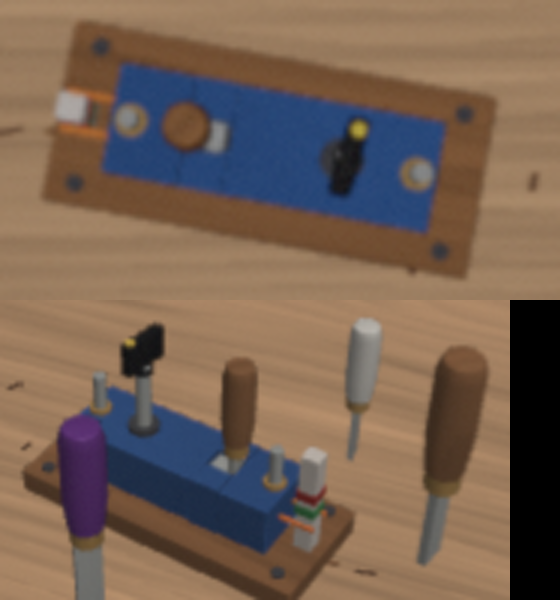

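The crop confirms it: the chisel is the short brown one in the stand, next to the T-knob, whose yellow dot points about along the stand's +x. Now I'll work out the stand pose and the approach move.

Run:
```python
from h import *
s=robot.observe();M=R.from_euler('xyz',s["tool_rot"]).as_matrix();print(M.round(3))
d=plane("top",[(359.5,227.5),(355.5,242)],.177);v=d[0]-d[1];print(d.round(3),np.degrees(np.arctan2(v[1],v[0])),np.linalg.norm(v))
g=np.array([.5005,-.0625,.26]);print("shift in tool",(M.T@(g-s["tool_pos"])).round(3))
```

```text
[[-0.     0.954  0.299]
 [ 0.001  0.299 -0.954]
 [-1.     0.    -0.001]]
[[ 0.516 -0.069  0.177]
 [ 0.483 -0.06   0.177]] -15.827342108414555 0.03398868021798751
shift in tool [-0.008  0.459 -0.315]
```

```bash
python3 -m creep '[{"translation":[0,0.041,-0.028],"twist":[0,0,0],"hand":100},{"translation":[0,0.082,-0.056],"twist":[0,0,0],"hand":100},{"translation":[0,0.123,-0.084],"twist":[0,0,0],"hand":100},{"translation":[0,0.164,-0.112],"twist":[0,0,0],"hand":100},{"translation":[0,0.205,-0.14],"twist":[0,0,0],"hand":100}]' 20
python3 -m creep '[{"translation":[0,0.041,-0.028],"twist":[0,0,0],"hand":100},{"translation":[0,0.082,-0.056],"twist":[0,0,0],"hand":100},{"translation":[0,0.123,-0.084],"twist":[0,0,0],"hand":100},{"translation":[0,0.164,-0.112],"twist":[0,0,0],"hand":100},{"translation":[0,0.205,-0.14],"twist":[0,0,0],"hand":100}]'
python3 -m creep '[{"translation":[-0.008,0,0],"twist":[-0.14,0,0],"hand":100},{"translation":[-0.008,0,0],"twist":[-0.28,0,0],"hand":100},{"translation":[-0.008,0,0],"twist":[-0.42,0,0],"hand":100},{"translation":[-0.008,0,0],"twist":[-0.56,0,0],"hand":100},{"translation":[-0.008,0,0],"twist":[-0.7,0,0],"hand":100}]'
python3 -m creep '[{"translation":[0,0,0],"twist":[-0.14,0,0],"hand":100},{"translation":[0,0,0],"twist":[-0.28,0,0],"hand":100},{"translation":[0,0,0],"twist":[-0.42,0,0],"hand":100},{"translation":[0,0,0],"twist":[-0.56,0,0],"hand":100},{"translation":[0,0,0],"twist":[-0.7,0,0],"hand":100}]'
python3 -m creep '[{"translation":[0,0,0],"twist":[-0.14,0,0],"hand":100},{"translation":[0,0,0],"twist":[-0.28,0,0],"hand":100},{"translation":[0,0,0],"twist":[-0.42,0,0],"hand":100},{"translation":[0,0,0],"twist":[-0.56,0,0],"hand":100},{"translation":[0,0,0],"twist":[-0.7,0,0],"hand":100}]'
cat >> h.py <<'E'
def rel(gp,yawz,pos_is_tcp=True):
    """shift/twist in present tool axes to TCP gp, pointing straight down, tool z at yaw"""
    s=robot.observe();M=R.from_euler('xyz',s["tool_rot"]).as_matrix()
    z=np.array([np.cos(yawz),np.sin(yawz),0]);x=np.array([0,0,-1.]);G=np.c_[x,np.cross(z,x),z]
    return (M.T@(np.array(gp)-s["tool_pos"])).round(4),R.from_matrix(M.T@G).as_rotvec().round(3)
E
python3 - <<'E'
from h import *
print(rel([.5005,-.0625,.26],np.radians(74.2)),robot.observe()["qpos"].round(3))
E
```

```text
time: 0.6
tool_pos: [0.3114, -0.3039, 0.2512]
tool_rot: [3.045, 1.569, 1.777]
contact_force: [0.7, -0.7, -0.3]
opening: 0.0919
time: 1.1
tool_pos: [0.466, -0.1072, 0.2513]
tool_rot: [-3.12, 1.569, 1.895]
contact_force: [0.8, -0.2, 0.9]
opening: 0.0921
time: 1.6
tool_pos: [0.4659, -0.107, 0.259]
tool_rot: [2.754, 1.568, 2.193]
contact_force: [-0.4, -0.0, -0.2]
opening: 0.0915
time: 2.1
tool_pos: [0.4656, -0.1069, 0.2586]
tool_rot: [2.191, 1.568, 2.336]
contact_force: [-0.3, 0.0, 0.0]
opening: 0.0916
time: 2.6
tool_pos: [0.4654, -0.1068, 0.2582]
tool_rot: [1.588, 1.567, 2.438]
contact_force: [0.2, -0.0, 0.3]
opening: 0.0917
(array([-0.0018,  0.0029,  0.0565]), array([-0.445,  0.001, -0.004])) [-3.870e-01  2.510e-01  1.635e+00  1.000e-03  1.260e+00 -1.238e+00]
```

```bash
python3 -m creep '[{"translation":[-0.002,0.003,0.02],"twist":[-0.14,0,0],"hand":100},{"translation":[-0.002,0.003,0.04],"twist":[-0.28,0,-0.004],"hand":100},{"translation":[-0.002,0.003,0.0565],"twist":[-0.42,0,-0.004],"hand":100},{"translation":[-0.002,0.003,0.0565],"twist":[-0.445,0,-0.004],"hand":100},{"translation":[-0.002,0.003,0.0565],"twist":[-0.445,0,-0.004],"hand":100}]'
python3 - <<'E'
from h import *
s=robot.observe();im=robot.read_camera("wrist");cv2.imwrite("pics/w1.png",im);np.save("w1T.npy",wristT(s));print(s["tool_pos"],s["tool_rot"])
E
```

```text
time: 3.1
tool_pos: [0.5001, -0.0624, 0.2598]
tool_rot: [1.105, 1.57, 2.399]
contact_force: [-0.4, 0.5, 0.4]
opening: 0.0921
[ 0.50007811 -0.06238578  0.25982031] [1.10522701 1.56967277 2.39890779]
```

View pics/w1.png

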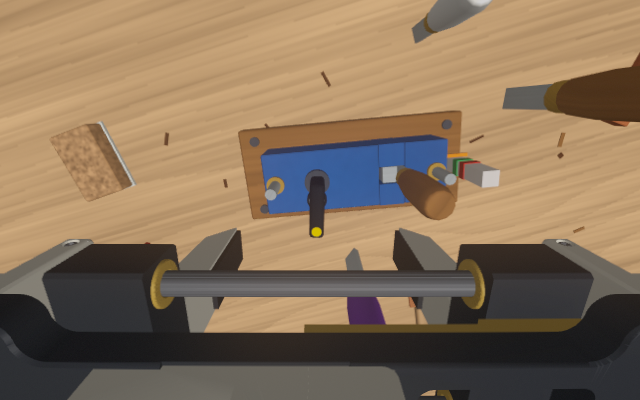

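Run:
```python
from h import *
T=np.load("w1T.npy");im=cv2.imread("pics/w1.png")
y=[c for c in blob(im,(22,180,150),(35,255,255),15) if cv2.boundingRect(c)[1]<245]
cs=[cv2.minEnclosingCircle(c) for c in y];print(cs)
for n,uv,z in [("dot",(316,232),.177),("stem base",(316,182),.077),("rod-",(270,195),.115),("rod+",(451,179),.115),("chis top",(439,205),.187)]: print(n,plane("wrist",[uv],z,T).round(4))
a=plane("wrist",[(270,195)],.115,T)[0];b=plane("wrist",[(451,179)],.115,T)[0];d=(b-a);print(np.linalg.norm(d),np.degrees(np.arctan2(d[1],d[0])))
u=d[:2]/np.hypot(*d[:2]);o=(a[:2]+b[:2])/2+.002*u;print("knob",o-.045*u,"chisel",o+.05*u)
```

```text
[((316.1666564941406, 231.5), 4.859236717224121)]
dot [[ 0.5167 -0.0679  0.177 ]]
stem base [[ 0.5017 -0.064   0.077 ]]
rod- [[ 0.4924 -0.1092  0.115 ]]
rod+ [[0.5256 0.068  0.115 ]]
chis top [[0.5164 0.0284 0.187 ]]
0.18031415420384275 79.38031815652859
knob [ 0.50109382 -0.06287839] chisel [0.51860127 0.03049446]
```

Knob axis (0.501, −0.063): rods, stem and top view all agree, and the rod spacing measures 180 mm against 180 given. Descending to grip.

```bash
python3 -m creep '[{"translation":[0.03,0,0],"twist":[0,0,0],"hand":100},{"translation":[0.06,0.001,0],"twist":[0,0,0],"hand":70},{"translation":[0.08,0.001,0],"twist":[0,0,0],"hand":60},{"translation":[0.091,0.001,0],"twist":[0,0,0],"hand":50},{"translation":[0.091,0.001,0],"twist":[0,0,0],"hand":40}]' 45
python3 -m creep '[{"translation":[0,0,0],"twist":[0,0,0],"hand":0},{"translation":[0,0,0],"twist":[0,0,0],"hand":0},{"translation":[0,0,0],"twist":[0,0,0],"hand":0},{"translation":[0,0,0],"twist":[0,0,0],"hand":0},{"translation":[0,0,0],"twist":[0,0,0],"hand":0}]'
python3 - <<'E'
from h import *
s=robot.observe();print(s["torque"],rel([.501,-.063,.169],np.radians(74)),s["qpos"].round(2))
E
```

```text
time: 3.65
tool_pos: [0.498, -0.0627, 0.1679]
tool_rot: [1.459, 1.567, 2.749]
contact_force: [-0.9, 0.3, -0.3]
opening: 0.0646
time: 4.15
tool_pos: [0.4982, -0.0626, 0.1682]
tool_rot: [1.433, 1.568, 2.723]
contact_force: [-0.2, 0.7, -0.9]
opening: 0.0244
[ 0.01532384 -0.16211049 -0.01389927] (array([-0.0008, -0.0028,  0.0004]), array([-0.001,  0.   , -0.003])) [-0.28  0.39  1.71  0.    1.05 -1.57]
```

```bash
python3 -m creep '[{"translation":[-0.001,-0.003,0],"twist":[0,0,0],"hand":0},{"translation":[-0.001,-0.003,0],"twist":[0,0,0],"hand":0},{"translation":[-0.001,-0.003,0],"twist":[0,0,0],"hand":0},{"translation":[-0.001,-0.003,0],"twist":[0,0,0],"hand":0},{"translation":[-0.001,-0.003,0],"twist":[0,0,0],"hand":0}]'
python3 - <<'E'
from h import *
s=robot.observe();print(s["torque"],rel([.501,-.063,.169],np.radians(74)),s["qpos"].round(2))
E
```

```text
time: 4.65
tool_pos: [0.5016, -0.0634, 0.1696]
tool_rot: [1.076, 1.569, 2.366]
contact_force: [2.0, 1.6, 2.6]
opening: 0.0121
[ 0.33065408 -0.53566588 -0.11528122] (array([0.0006, 0.0007, 0.0003]), array([-0.001,  0.001, -0.001])) [-0.28  0.39  1.7   0.    1.06 -1.57]
```

```bash
python3 -m creep '[{"translation":[0.0006,0.0005,0],"twist":[0.1,0,0],"hand":0},{"translation":[0.0006,0.0005,0],"twist":[0.2,0,0],"hand":0},{"translation":[0.0006,0.0005,0],"twist":[0.3,0,0],"hand":0},{"translation":[0.0006,0.0005,0],"twist":[0.4,0,0],"hand":0},{"translation":[0.0006,0.0005,0],"twist":[0.5,0,0],"hand":0}]'
cat > st.py <<'E'
from h import *
s=robot.observe();M=R.from_euler('xyz',s["tool_rot"]).as_matrix()
print("tcp",s["tool_pos"].round(4),"yawz",np.degrees(np.arctan2(M[1,2],M[0,2])).round(1),"tilt",np.degrees(np.arccos(-M[2,0])).round(2),"F",s["contact_force"].round(1),"tq",s["torque"].round(3),"open",round(s["opening"],4),"q",s["qpos"].round(2))
E
python3 st.py
python3 -m creep '[{"translation":[0,0,0],"twist":[0.1,0,0],"hand":0},{"translation":[0,0,0],"twist":[0.2,0,0],"hand":0},{"translation":[0,0,0],"twist":[0.3,0,0],"hand":0},{"translation":[0,0,0],"twist":[0.4,0,0],"hand":0},{"translation":[0,0,0],"twist":[0.5,0,0],"hand":0}]'
python3 st.py
```

```text
time: 5.15
tool_pos: [0.5015, -0.0636, 0.1696]
tool_rot: [0.267, 1.57, 1.054]
contact_force: [0.7, -0.8, 5.9]
opening: 0.012
tcp [ 0.5015 -0.0636  0.1696] yawz 45.1 tilt 0.02 F [ 0.7 -0.8  5.9] tq [ 0.155 -0.18   0.077] open 0.012 q [-0.28  0.39  1.7   0.    1.05 -1.06]
time: 5.65
tool_pos: [0.5013, -0.0637, 0.1696]
tool_rot: [2.789, 1.571, 3.072]
contact_force: [-0.3, 0.4, 2.4]
opening: 0.0118
tcp [ 0.5013 -0.0637  0.1696] yawz 16.2 tilt 0.02 F [-0.3  0.4  2.4] tq [ 0.224 -0.117  0.142] open 0.0118 q [-0.28  0.39  1.7  -0.    1.05 -0.56]
```

```bash
python3 -m creep '[{"translation":[0,0,0],"twist":[0.1,0,0],"hand":0},{"translation":[0,0,0],"twist":[0.2,0,0],"hand":0},{"translation":[0,0,0],"twist":[0.3,0,0],"hand":0},{"translation":[0,0,0],"twist":[0.4,0,0],"hand":0},{"translation":[0,0,0],"twist":[0.5,0,0],"hand":0}]'
python3 st.py
python3 -m creep '[{"translation":[0,0,0],"twist":[0.1,0,0],"hand":0},{"translation":[0,0,0],"twist":[0.2,0,0],"hand":0},{"translation":[0,0,0],"twist":[0.3,0,0],"hand":0},{"translation":[0,0,0],"twist":[0.4,0,0],"hand":0},{"translation":[0,0,0],"twist":[0.5,0,0],"hand":0}]'
python3 st.py
python3 -m creep '[{"translation":[0,0,0],"twist":[0.1,0,0],"hand":0},{"translation":[0,0,0],"twist":[0.2,0,0],"hand":0},{"translation":[0,0,0],"twist":[0.3,0,0],"hand":0},{"translation":[0,0,0],"twist":[0.4,0,0],"hand":0},{"translation":[0,0,0],"twist":[0.5,0,0],"hand":0}]'
python3 st.py
```

```text
time: 6.15
tool_pos: [0.5011, -0.0638, 0.1696]
tool_rot: [-2.779, 1.57, -3.0]
contact_force: [0.4, 1.3, 1.8]
opening: 0.0115
tcp [ 0.5011 -0.0638  0.1696] yawz -12.6 tilt 0.04 F [0.4 1.3 1.8] tq [ 0.25  -0.21   0.171] open 0.0115 q [-0.28  0.39  1.7  -0.    1.05 -0.06]
time: 6.65
tool_pos: [0.5009, -0.0637, 0.1696]
tool_rot: [-2.363, 1.57, -3.088]
contact_force: [-0.8, 0.7, 2.7]
opening: 0.012
tcp [ 0.5009 -0.0637  0.1696] yawz -41.5 tilt 0.06 F [-0.8  0.7  2.7] tq [ 0.263 -0.272  0.197] open 0.012 q [-0.28  0.39  1.7  -0.    1.05  0.45]
time: 7.15
tool_pos: [0.5008, -0.0635, 0.1696]
tool_rot: [-2.027, 1.57, 3.028]
contact_force: [-0.2, 1.0, 2.7]
opening: 0.012
tcp [ 0.5008 -0.0635  0.1696] yawz -70.3 tilt 0.07 F [-0.2  1.   2.7] tq [ 0.363 -0.36   0.196] open 0.012 q [-0.28  0.39  1.7  -0.    1.05  0.95]
```

Continue slowly towards the stop (expected near yawz −81).

```bash
python3 -m creep '[{"translation":[0,0,0],"twist":[0.04,0,0],"hand":0},{"translation":[0,0,0],"twist":[0.08,0,0],"hand":0},{"translation":[0,0,0],"twist":[0.12,0,0],"hand":0},{"translation":[0,0,0],"twist":[0.16,0,0],"hand":0},{"translation":[0,0,0],"twist":[0.18,0,0],"hand":0}]'
python3 st.py
python3 -m creep '[{"translation":[0,0,0],"twist":[0.02,0,0],"hand":0},{"translation":[0,0,0],"twist":[0.04,0,0],"hand":0},{"translation":[0,0,0],"twist":[0.06,0,0],"hand":0}]'
python3 st.py
python3 -m creep '[{"translation":[0,0,0],"twist":[0.02,0,0],"hand":0},{"translation":[0,0,0],"twist":[0.04,0,0],"hand":0},{"translation":[0,0,0],"twist":[0.06,0,0],"hand":0}]'
python3 st.py
```

```text
time: 7.65
tool_pos: [0.5007, -0.0634, 0.1696]
tool_rot: [-1.867, 1.57, 3.008]
contact_force: [-0.6, 1.7, 2.4]
opening: 0.0116
tcp [ 0.5007 -0.0634  0.1696] yawz -80.7 tilt 0.07 F [-0.6  1.7  2.4] tq [ 0.24  -0.352  0.212] open 0.0116 q [-0.28  0.39  1.7  -0.    1.05  1.13]
time: 7.95
tool_pos: [0.5008, -0.0634, 0.1696]
tool_rot: [-1.578, 1.57, -3.047]
contact_force: [0.8, 0.1, 2.5]
opening: 0.0123
tcp [ 0.5008 -0.0634  0.1696] yawz -84.1 tilt 0.07 F [0.8 0.1 2.5] tq [ 0.287 -0.318  0.934] open 0.0123 q [-0.28  0.39  1.7  -0.    1.05  1.19]
time: 8.25
tool_pos: [0.501, -0.0634, 0.1696]
tool_rot: [-1.286, 1.57, -2.815]
contact_force: [2.0, 2.1, 1.0]
opening: 0.0129
tcp [ 0.501  -0.0634  0.1696] yawz -87.6 tilt 0.05 F [2.  2.1 1. ] tq [ 0.345 -0.504  1.113] open 0.0129 q [-0.28  0.39  1.7  -0.    1.05  1.25]
```

Torque rose from 0.21 to 1.1 N·m at yaw about −81°, exactly at the predicted stop. Release, raise, and move over the chisel.

```bash
python3 -m creep '[{"translation":[0,0,0],"twist":[-0.05,0,0],"hand":0},{"translation":[0,0,0],"twist":[-0.05,0,0],"hand":40},{"translation":[0,0,0],"twist":[-0.05,0,0],"hand":60},{"translation":[0,0,0],"twist":[-0.05,0,0],"hand":60},{"translation":[0,0,0],"twist":[-0.05,0,0],"hand":60}]'
python3 -m creep '[{"translation":[-0.02,0,0],"twist":[0,0,0],"hand":60},{"translation":[-0.05,0,0],"twist":[0,0,0],"hand":100},{"translation":[-0.08,0,0],"twist":[0,0,0],"hand":100},{"translation":[-0.095,0,0],"twist":[0,0,0],"hand":100},{"translation":[-0.095,0,0],"twist":[0,0,0],"hand":100}]'
python3 st.py
python3 - <<'E'
from h import *
s=robot.observe();im=robot.read_camera("wrist");cv2.imwrite("pics/w2.png",im);np.save("w2T.npy",wristT(s))
print(rel([.5185,.030,.265],np.radians(-85)))
E
```

```text
time: 8.75
tool_pos: [0.5007, -0.0635, 0.1695]
tool_rot: [-1.558, 1.569, -3.039]
contact_force: [0.2, -0.0, -0.9]
opening: 0.0398
time: 9.25
tool_pos: [0.5017, -0.0638, 0.2666]
tool_rot: [1.033, 1.567, -0.448]
contact_force: [0.7, 0.9, -0.1]
opening: 0.0799
tcp [ 0.5017 -0.0638  0.2666] yawz -84.9 tilt 0.19 F [ 0.7  0.9 -0.1] tq [-0.014 -0.034 -0.034] open 0.0799 q [-0.28  0.29  1.55 -0.    1.29  1.2 ]
(array([-0.0002,  0.0258, -0.0917]), array([0.002, 0.001, 0.   ]))
```

View pics/w2.png

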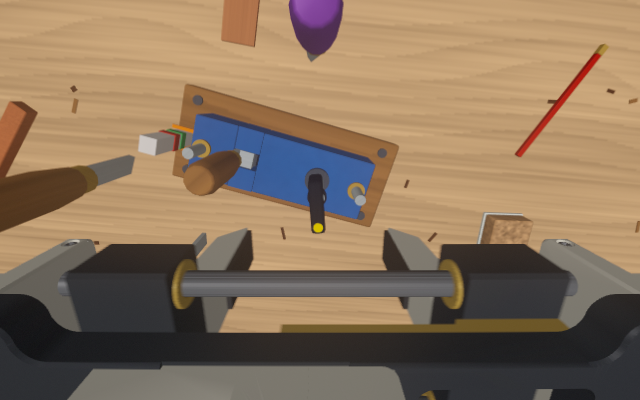

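Run:
```python
from h import *
T=np.load("w2T.npy")
for n,uv,z in [("dot",(318,228),.177),("stem base",(316,181),.077),("chis top",(203,178),.187)]: print(n,plane("wrist",[uv],z,T).round(4))
d=plane("wrist",[(318,228)],.177,T)[0,:2]-np.array([.501,-.0633]);print(np.degrees(np.arctan2(d[1],d[0])))
```

```text
dot [[ 0.4846 -0.0656  0.177 ]]
stem base [[ 0.4991 -0.0625  0.077 ]]
chis top [[0.522  0.0247 0.187 ]]
-171.86326291040947
```

Knob is at 2.81 rad by the dot, so it is at the stop. Moving above the chisel and looking there.

```bash
python3 -m creep '[{"translation":[0,0.013,-0.045],"twist":[0,0,0],"hand":100},{"translation":[0,0.026,-0.09],"twist":[0,0,0],"hand":100},{"translation":[0,0.026,-0.092],"twist":[0,0,0],"hand":100},{"translation":[0,0.026,-0.092],"twist":[0,0,0],"hand":100}]'
python3 st.py
python3 - <<'E'
from h import *
s=robot.observe();im=robot.read_camera("wrist");np.save("w3T.npy",wristT(s))
cv2.imwrite("pics/w3.png",im)
sc=robot.read_camera("scene");cv2.imwrite("pics/s3.png",sc)
o=np.zeros((600,640,3),np.uint8);o[:300]=im[:300];o[300:,:510]=cv2.resize(sc[150:250,255:425],(510,300),interpolation=cv2.INTER_CUBIC);cv2.imwrite("pics/c3.png",o)
E
```

```text
time: 9.7
tool_pos: [0.518, 0.0313, 0.2633]
tool_rot: [-1.428, 1.568, -2.907]
contact_force: [-0.8, 0.1, 0.4]
opening: 0.0914
tcp [0.518  0.0313 0.2633] yawz -84.7 tilt 0.17 F [-0.8  0.1  0.4] tq [ 0.002  0.028 -0.015] open 0.0914 q [-0.09  0.32  1.52 -0.    1.3   1.39]
```

View pics/c3.png

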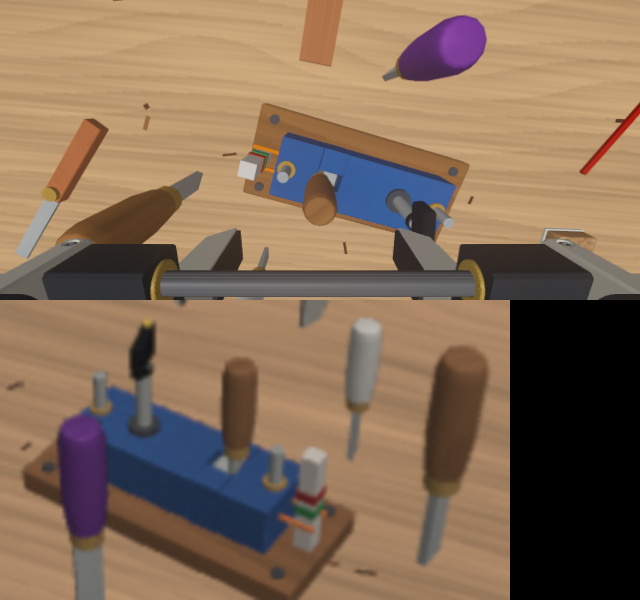

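Run:
```python
from h import *
T=np.load("w3T.npy")
p=plane("wrist",[(319.5,209)],.187,T)[0];print(p.round(4))
print("bottom of ferrule",plane("wrist",[(321,180)],.09,T).round(4))
print(rel([.518,.030,.163],np.radians(-84.7)))
```

```text
[0.522  0.0303 0.187 ]
bottom of ferrule [[0.5201 0.0277 0.09  ]]
(array([ 1.008e-01,  1.000e-04, -4.000e-04]), array([-0.003,  0.001,  0.002]))
```

```bash
python3 -m creep '[{"translation":[0.03,0.002,0],"twist":[0,0,0],"hand":100},{"translation":[0.06,0.002,0],"twist":[0,0,0],"hand":90},{"translation":[0.085,0.002,0],"twist":[0,0,0],"hand":80},{"translation":[0.1,0.002,0],"twist":[0,0,0],"hand":60},{"translation":[0.1,0.002,0],"twist":[0,0,0],"hand":50}]' 55
python3 st.py
python3 -m creep '[{"translation":[0,0,0],"twist":[0,0,0],"hand":20},{"translation":[0,0,0],"twist":[0,0,0],"hand":20},{"translation":[0,0,0],"twist":[0,0,0],"hand":20},{"translation":[0,0,0],"twist":[0,0,0],"hand":20},{"translation":[0,0,0],"twist":[0,0,0],"hand":20}]' 55
python3 st.py
```

```text
time: 10.3
tool_pos: [0.5184, 0.0284, 0.1615]
tool_rot: [-1.565, 1.564, -3.048]
contact_force: [0.2, -0.2, -0.3]
opening: 0.0643
tcp [0.5184 0.0284 0.1615] yawz -85.0 tilt 0.42 F [ 0.2 -0.2 -0.3] tq [ 0.004  0.047 -0.032] open 0.0643 q [-0.09  0.43  1.66 -0.    1.06  1.39]
time: 10.8
tool_pos: [0.5187, 0.0293, 0.1622]
tool_rot: [-1.839, 1.565, 2.96]
contact_force: [0.2, 3.3, 3.7]
opening: 0.0277
tcp [0.5187 0.0293 0.1622] yawz -85.0 tilt 0.35 F [0.2 3.3 3.7] tq [ 0.639  0.036 -0.082] open 0.0277 q [-0.09  0.43  1.66  0.    1.06  1.39]
```

```bash
python3 -m creep '[{"translation":[0,0,0],"twist":[0,0,0],"hand":0},{"translation":[0,0,0],"twist":[0,0,0],"hand":0},{"translation":[-0.001,0,0],"twist":[0,0,0],"hand":0},{"translation":[-0.002,0,0],"twist":[0,0,0],"hand":0},{"translation":[-0.003,0,0],"twist":[0,0,0],"hand":0}]' 58
python3 st.py
python3 -m creep '[{"translation":[-0.0007,0,0],"twist":[0,0,0],"hand":0},{"translation":[-0.0014,0,0],"twist":[0,0,0],"hand":0},{"translation":[-0.002,0,0],"twist":[0,0,0],"hand":0},{"translation":[-0.0025,0,0],"twist":[0,0,0],"hand":0},{"translation":[-0.003,0,0],"twist":[0,0,0],"hand":0}]'
python3 st.py
```

```text
time: 11.3
tool_pos: [0.5184, 0.0294, 0.1644]
tool_rot: [-1.845, 1.563, 2.954]
contact_force: [1.8, 1.9, -12.7]
opening: 0.028
tcp [0.5184 0.0294 0.1644] yawz -85.0 tilt 0.43 F [  1.8   1.9 -12.7] tq [ 0.268 -0.598 -0.04 ] open 0.028 q [-0.09  0.42  1.66  0.    1.06  1.39]
time: 11.8
tool_pos: [0.5183, 0.0294, 0.1672]
tool_rot: [-1.846, 1.563, 2.952]
contact_force: [3.3, 1.3, -13.6]
opening: 0.0281
tcp [0.5183 0.0294 0.1672] yawz -85.0 tilt 0.45 F [  3.3   1.3 -13.6] tq [ 0.188 -0.706 -0.014] open 0.0281 q [-0.09  0.42  1.66  0.    1.07  1.39]
```

```bash
python3 -m creep '[{"translation":[-0.0008,0,0],"twist":[0,0,0],"hand":0},{"translation":[-0.0016,0,0],"twist":[0,0,0],"hand":0},{"translation":[-0.0024,0,0],"twist":[0,0,0],"hand":0},{"translation":[-0.0032,0,0],"twist":[0,0,0],"hand":0},{"translation":[-0.004,0,0],"twist":[0,0,0],"hand":0}]'
python3 -m creep '[{"translation":[-0.0008,0,0],"twist":[0,0,0],"hand":0},{"translation":[-0.0016,0,0],"twist":[0,0,0],"hand":0},{"translation":[-0.0024,0,0],"twist":[0,0,0],"hand":0},{"translation":[-0.003,0,0],"twist":[0,0,0],"hand":0},{"translation":[-0.003,0,0],"twist":[0,0,0],"hand":0}]'
python3 st.py
python3 - <<'E'
from h import *
sc=robot.read_camera("scene");a=cv2.imread("pics/s3.png")
cv2.imwrite("pics/s4.png",sc)
f=lambda i:cv2.resize(i[190:240,330:380],(400,400),interpolation=cv2.INTER_CUBIC)
cv2.imwrite("pics/c4.png",np.hstack([f(a),f(sc)]))
E
```

```text
time: 12.3
tool_pos: [0.5183, 0.0294, 0.1712]
tool_rot: [-1.843, 1.563, 2.956]
contact_force: [3.2, 1.5, -15.8]
opening: 0.0284
time: 12.8
tool_pos: [0.5183, 0.0294, 0.1742]
tool_rot: [-1.837, 1.563, 2.962]
contact_force: [4.4, 1.7, -17.4]
opening: 0.0282
tcp [0.5183 0.0294 0.1742] yawz -85.0 tilt 0.47 F [  4.4   1.7 -17.4] tq [ 0.124 -0.878 -0.007] open 0.0282 q [-0.09  0.41  1.65  0.    1.09  1.39]
```

View pics/c4.png

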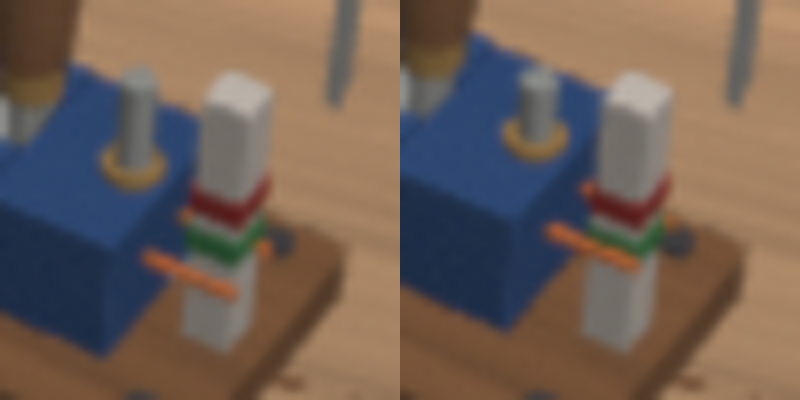

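Run:
```python
from h import *
c=robot.calibration("scene");Tw=np.linalg.inv(np.array(c["cam_to_world"]))
def proj(p):
    q=Tw[:3,:3]@p+Tw[:3,3];v=np.array([[q[0],-q[1],-q[2]]])
    return cv2.projectPoints(v,np.zeros(3),np.zeros(3),np.array(c["intrinsics"]),np.array(c["dist"]))[0].ravel()
u=np.array([.184,.983,0]);o=np.array([.5098,-.0187,0])
for y,n in [(.122,"post")]:
    for h in (.055,.063,.067,.068,.073): print(h,proj(o+y*u+np.array([0,0,h])).round(1), "+x face",proj(o+y*u+.01*np.array([.983,-.184,0])+np.array([0,0,h])).round(1))
for f in ("s3","s4"):
    im=cv2.imread(f"pics/{f}.png")[205:235,340:362]
    hsv=cv2.cvtColor(im,cv2.COLOR_BGR2HSV).astype(int)
    w=np.clip(hsv[...,1]-110,0,None)*((hsv[...,0]<14)&(hsv[...,0]>4)&(hsv[...,2]>140))
    ys,xs=np.mgrid[205:235,340:362]
    print(f,[(x,round((w[:,x-340]*ys[:,0]).sum()/max(w[:,x-340].sum(),1),2)) for x in range(349,360)])
a=cv2.imread("pics/s3.png",0).astype(np.float32);b=cv2.imread("pics/s4.png",0).astype(np.float32)
for sl in [(slice(200,216),slice(340,354)),(slice(205,240),slice(328,346))]: print(cv2.phaseCorrelate(a[sl],b[sl]))
```

```text
0.055 [357.4 221.9] +x face [355.5 224.2]
0.063 [357.6 219.6] +x face [355.7 221.9]
0.067 [357.7 218.5] +x face [355.8 220.8]
0.068 [357.8 218.2] +x face [355.8 220.5]
0.073 [357.9 216.7] +x face [356. 219.]
s3 [(349, np.float64(222.0)), (350, np.float64(222.0)), (351, np.float64(223.0)), (352, np.float64(223.5)), (353, np.float64(223.83)), (354, np.float64(224.0)), (355, np.float64(224.0)), (356, np.float64(225.0)), (357, np.float64(225.55)), (358, np.float64(225.79)), (359, np.float64(226.0))]
s4 [(349, np.float64(218.0)), (350, np.float64(219.0)), (351, np.float64(219.0)), (352, np.float64(220.0)), (353, np.float64(220.0)), (354, np.float64(0.0)), (355, np.float64(221.0)), (356, np.float64(221.43)), (357, np.float64(222.0)), (358, np.float64(222.37)), (359, np.float64(223.0))]
((-0.41919207488678367, -0.775413256253378), 0.2866712565223376)
((1.474179971352477, -5.680264773686584), 0.29443487524986267)
```

Pointer shift is 3.5 px at 0.288 px/mm, or about 12 mm, which agrees with the TCP rise (12 mm) and the force (17.4 N): inside green. Add 0.5 mm and hold.

```bash
for i in 1 2; do :; done
python3 -m creep '[{"translation":[-0.0005,0,0],"twist":[0,0,0],"hand":0},{"translation":[-0.0005,0,0],"twist":[0,0,0],"hand":0},{"translation":[-0.0005,0,0],"twist":[0,0,0],"hand":0},{"translation":[-0.0005,0,0],"twist":[0,0,0],"hand":0},{"translation":[-0.0005,0,0],"twist":[0,0,0],"hand":0}]'
python3 -m creep '[{"translation":[0,0,0],"twist":[0,0,0],"hand":0},{"translation":[0,0,0],"twist":[0,0,0],"hand":0},{"translation":[0,0,0],"twist":[0,0,0],"hand":0},{"translation":[0,0,0],"twist":[0,0,0],"hand":0},{"translation":[0,0,0],"twist":[0,0,0],"hand":0}]'
python3 -m creep '[{"translation":[0,0,0],"twist":[0,0,0],"hand":0},{"translation":[0,0,0],"twist":[0,0,0],"hand":0}]'
python3 st.py
```

```text
time: 13.35
tool_pos: [0.5183, 0.0294, 0.1746]
tool_rot: [-1.839, 1.563, 2.96]
contact_force: [3.8, 1.5, -16.3]
opening: 0.0281
time: 13.85
tool_pos: [0.5183, 0.0294, 0.1746]
tool_rot: [-1.839, 1.563, 2.96]
contact_force: [3.8, 1.5, -17.4]
opening: 0.0284
time: 14.05
tool_pos: [0.5183, 0.0294, 0.1746]
tool_rot: [-1.838, 1.563, 2.961]
contact_force: [4.4, 2.0, -16.7]
opening: 0.0276
tcp [0.5183 0.0294 0.1746] yawz -85.0 tilt 0.47 F [  4.4   2.  -16.7] tq [ 0.193 -0.918 -0.027] open 0.0276 q [-0.09  0.41  1.65  0.    1.09  1.39]
```

```bash
python3 -m creep '[{"translation":[0.0008,0,0],"twist":[0,0,0],"hand":0},{"translation":[0.0016,0,0],"twist":[0,0,0],"hand":0},{"translation":[0.0024,0,0],"twist":[0,0,0],"hand":0},{"translation":[0.0032,0,0],"twist":[0,0,0],"hand":0},{"translation":[0.004,0,0],"twist":[0,0,0],"hand":0}]'
python3 -m creep '[{"translation":[0.0008,0,0],"twist":[0,0,0],"hand":0},{"translation":[0.0016,0,0],"twist":[0,0,0],"hand":0},{"translation":[0.0024,0,0],"twist":[0,0,0],"hand":0},{"translation":[0.0032,0,0],"twist":[0,0,0],"hand":0},{"translation":[0.004,0,0],"twist":[0,0,0],"hand":0}]'
python3 -m creep '[{"translation":[0.0005,0,0],"twist":[0,0,0],"hand":0},{"translation":[0.001,0,0],"twist":[0,0,0],"hand":0},{"translation":[0.0015,0,0],"twist":[0,0,0],"hand":0},{"translation":[0.002,0,0],"twist":[0,0,0],"hand":0},{"translation":[0.0025,0,0],"twist":[0,0,0],"hand":0}]'
python3 -m creep '[{"translation":[0.0003,0,0],"twist":[0,0,0],"hand":0},{"translation":[0.0006,0,0],"twist":[0,0,0],"hand":0},{"translation":[0.0009,0,0],"twist":[0,0,0],"hand":0},{"translation":[0.0012,0,0],"twist":[0,0,0],"hand":0},{"translation":[0.0012,0,0],"twist":[0,0,0],"hand":0}]'
python3 st.py
```

```text
time: 14.55
tool_pos: [0.5183, 0.0294, 0.1707]
tool_rot: [-1.843, 1.563, 2.956]
contact_force: [4.5, 2.0, -14.6]
opening: 0.0281
time: 15.05
tool_pos: [0.5184, 0.0294, 0.1667]
tool_rot: [-1.846, 1.563, 2.953]
contact_force: [1.8, 1.8, -13.1]
opening: 0.0279
time: 15.55
tool_pos: [0.5184, 0.0294, 0.1643]
tool_rot: [-1.845, 1.563, 2.954]
contact_force: [2.3, 2.2, -12.3]
opening: 0.0281
time: 16.05
tool_pos: [0.5184, 0.0294, 0.1631]
tool_rot: [-1.849, 1.563, 2.95]
contact_force: [2.7, 1.8, -12.2]
opening: 0.0278
tcp [0.5184 0.0294 0.1631] yawz -85.0 tilt 0.43 F [  2.7   1.8 -12.2] tq [ 0.2   -0.614 -0.029] open 0.0278 q [-0.09  0.42  1.66  0.    1.06  1.39]
```

```bash
python3 -m creep '[{"translation":[0.0003,0,0],"twist":[0,0,0],"hand":0},{"translation":[0.0006,0,0],"twist":[0,0,0],"hand":0},{"translation":[0.0009,0,0],"twist":[0,0,0],"hand":0},{"translation":[0.0012,0,0],"twist":[0,0,0],"hand":0},{"translation":[0.0012,0,0],"twist":[0,0,0],"hand":0}]'
python3 -m creep '[{"translation":[0.0003,0,0],"twist":[0,0,0],"hand":0},{"translation":[0.0006,0,0],"twist":[0,0,0],"hand":0},{"translation":[0.0006,0,0],"twist":[0,0,0],"hand":0}]'
python3 st.py
```

```text
time: 16.55
tool_pos: [0.5185, 0.0294, 0.1623]
tool_rot: [-1.85, 1.564, 2.949]
contact_force: [2.3, 2.4, -6.4]
opening: 0.0279
time: 16.85
tool_pos: [0.5186, 0.0294, 0.1623]
tool_rot: [-1.863, 1.564, 2.936]
contact_force: [-0.2, 2.2, -1.1]
opening: 0.028
tcp [0.5186 0.0294 0.1623] yawz -85.0 tilt 0.36 F [-0.2  2.2 -1.1] tq [ 0.288 -0.08  -0.014] open 0.028 q [-0.09  0.43  1.66  0.    1.06  1.39]
```

```bash
python3 -m creep '[{"translation":[0.0004,0,0],"twist":[0,0,0],"hand":0},{"translation":[0.0004,0,0],"twist":[0,0,0],"hand":35},{"translation":[0.0004,0,0],"twist":[0,0,0],"hand":60},{"translation":[0.0004,0,0],"twist":[0,0,0],"hand":80},{"translation":[0.0004,0,0],"twist":[0,0,0],"hand":80}]'
python3 -m creep '[{"translation":[0,0,0],"twist":[0,0,0],"hand":80},{"translation":[-0.02,0,0],"twist":[0,0,0],"hand":80},{"translation":[-0.05,0,0],"twist":[0,0,0],"hand":80},{"translation":[-0.08,0,0],"twist":[0,0,0],"hand":80},{"translation":[-0.11,0,0],"twist":[0,0,0],"hand":80}]'
python3 -m creep '[{"translation":[-0.02,0,0],"twist":[0,0,0],"hand":80},{"translation":[-0.02,0,0],"twist":[0,0,0],"hand":80},{"translation":[-0.02,0,0],"twist":[0,0,0],"hand":80}]'
python3 st.py
python3 - <<'E'
from h import *
s=robot.observe();im=robot.read_camera("wrist");sc=robot.read_camera("scene");a=cv2.imread("pics/s3.png")
cv2.imwrite("pics/s5.png",sc)
f=lambda i:cv2.resize(i[150:250,290:390],(320,320),interpolation=cv2.INTER_CUBIC)
cv2.imwrite("pics/c5.png",np.vstack([im[:280],np.hstack([f(a),f(sc)])]))
print(cv2.absdiff(a,sc)[150:250,290:390].max(axis=2).mean())
for n,i in(("s3",a),("s5",sc)):
    hsv=cv2.cvtColor(i[205:235,340:362],cv2.COLOR_BGR2HSV).astype(int)
    w=np.clip(hsv[...,1]-110,0,None)*((hsv[...,0]<14)&(hsv[...,0]>4)&(hsv[...,2]>140))
    print(n,[round(float((w[:,x]*np.arange(205,235)).sum()/max(w[:,x].sum(),1)),2) for x in range(9,20)])
E
```

```text
time: 17.35
tool_pos: [0.5187, 0.0292, 0.1621]
tool_rot: [-1.842, 1.565, 2.957]
contact_force: [0.5, -0.2, 0.7]
opening: 0.0517
time: 17.85
tool_pos: [0.5192, 0.0291, 0.2732]
tool_rot: [-1.822, 1.565, 2.977]
contact_force: [-0.3, 0.1, 0.2]
opening: 0.0736
time: 18.15
tool_pos: [0.5191, 0.029, 0.2929]
tool_rot: [-1.817, 1.565, 2.982]
contact_force: [-0.6, -0.2, -1.5]
opening: 0.0737
tcp [0.5191 0.029  0.2929] yawz -85.0 tilt 0.34 F [-0.6 -0.2 -1.5] tq [-0.003  0.016 -0.013] open 0.0737 q [-0.09  0.31  1.46  0.    1.38  1.39]
1.3978
s3 [222.0, 222.0, 223.0, 223.5, 223.83, 224.0, 224.0, 225.0, 225.55, 225.79, 226.0]
s5 [222.0, 222.0, 223.0, 223.0, 223.83, 224.0, 224.0, 225.0, 225.55, 225.79, 226.0]
```

View pics/c5.png

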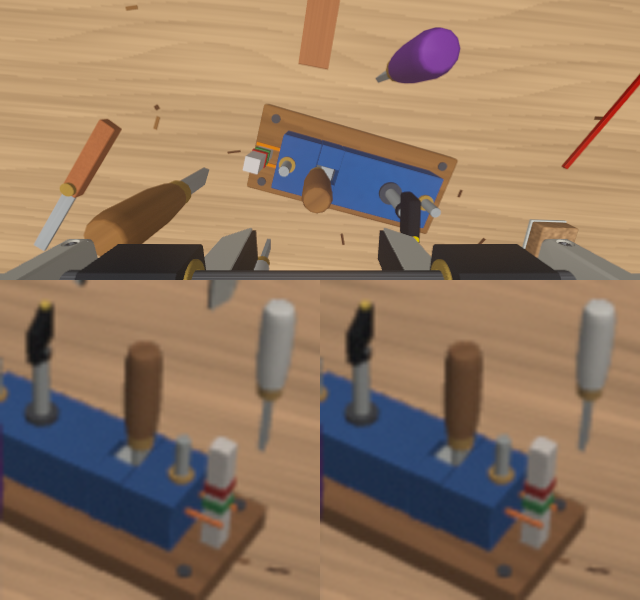

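Before and after match: pointer and head are down, the chisel is upright in its pocket, the knob is unmoved and the gripper is clear. Handing in.

```bash
python3 -c "
from cell import robot
print(robot.hand_in())"
```

```text
the job is handed in; nothing more can be done
None
```

The chisel is clamped, pull-tested and back fully home in its pocket, and the job was handed in at about 18 s of the 61 s allowed.

- **Clamping:** I turned the T-knob clockwise in one continuous grip, with no re-gripping. It stopped where expected: the torque jumped from 0.21 to about 1.1 N·m, and the yellow dot then measured about 2.81 rad against the 2.8 rad stop.
- **Tug:** I lifted the handle by 12 mm and held it for about 1.25 s at roughly 17 N. The pointer's shift in the image also gave about 12 mm, so it stood at about 67 mm, inside the green band and well below red.
- **Lowering:** I eased the head down until the pull fell to about zero, then let go.
- **Last checks:** The pointer rows match the picture taken before the tug to within half a pixel. The chisel stands upright, the knob has not moved, and the gripper is open and about 110 mm clear above. I moved none of the other tools.

Small disagreements: views put the chisel's top 3 to 5 mm apart. In the tug a sideways force of up to 4.5 N appeared. The gripper read about 28 mm on the 29 mm handle, with no sign of slipping.

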